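# Roll the pot trolley to the loading line

## Robot

A 7-joint arm with a two-finger parallel gripper is mounted at the origin on the work surface. World frame = base frame: x ahead of the robot, y to its left, z up, the work surface at z = 0. Lengths are in m, angles in rad, forces in N, time in s.
With the tool pointing down it reaches from about 0.4 to 0.875 m from the base axis. Payload 19.3 kg.
Tool frame: the origin (TCP) lies at the very end of the fingers, on their centre line; the grasp point (between the pads) lies 19 mm behind it; z points along the fingers, y is the line along which they close (so a half turn about z gives the same grasp; the last joint's range is limited). The gripper opens to 85 mm and grips with 20 to 120 N. Pads are 22 mm wide; open, the fingers measure 114 mm over their backs; the gripper's body (76 mm by 85 mm) begins 54 mm behind the grasp point. The pads swing forward as they close: fully open they stand 13 mm farther back than shut.
Start: joints at [1.231, 0.521, -0.036, 1.599, 0.021, 1.021, -0.113], TCP at [0.167, -0.602, 0.231] pointing down, gripper open.
Joint ranges: [-2.91, 2.91], [-0.3, 2.13], [-1.5, 1.42], [0.17, 2.43], [-1.26, 4.41], [0.16, 1.93], [-2.52, 2.52]. Speed limits (rad/s): [1.89, 1.89, 2.39, 2.39, 3.01, 3.01, 3.01].

## Interface

Orientations are given as [roll, pitch, yaw] about the fixed x, y, z axes, in that order (R = Rz(yaw) Ry(pitch) Rx(roll)).
In Python, from workcell import observe, grab_frame, job_done gives the robot as it stands.
- The arm moves only by the tool move_arm, never from a script. Its argument "plan" is a list that holds one entry, the list of rows, each a list of 7 numbers: the shift along the tool's x, y, z each as a share of 0.02 m, from -1 to 1, then the turn, a rotation vector about the tool's x, y, z each as a share of 6 degrees, from -1 to 1, then the opening, from -1 (shut) to 1 (fully open). A call has exactly 10 rows; each row shifts and turns the commanded pose from where the row before left it, along the tool's axes as they then stand; what a row does not reach is not made up. A row lasts 1/10 s, in which the tool goes at most 50 mm and 8.59 degrees, less where a joint would pass 70% of its speed; a pose out of reach is approached as far as the arm can. A call with a number of a shift or a turn outside -1 to 1 is refused whole. A call with a gripper value outside its range is refused whole. The fingers move at their own pace and stop on an object; "grip_force" is the grip in N (left out, the last holds). Time passes only in rows, so rows that do not move let the fingers close, or fill a call up. It gives the time, the measured TCP pose, the force, the opening and the grip force at its end, in the units of the state.
- observe(): the state, without advancing time (a new reading comes with each control period).
- grab_frame(name): name is "scene" or "top"; returns a dict with "color" (400x640x3 uint8, red, green, blue), "intrinsics" (3x3 intrinsics, pixels), "k1" (the pictures are not rectified: a ray, as slopes to the right and down, at radius r is drawn at 1 + k1 r^2 times it, then the intrinsics apply), "position" and "orientation" of the camera in the world. Camera axes: x right, y down, z forward; pixel columns grow to the right and rows downward; lengths in m; the calibration is good to about 2 mm. A picture is of the moment at which its call begins. There is no depth.
- job_done(): hands the job in; it is judged then, once.
The state is a dict: "clock": time; "qpos": joint angles; "qd": joint speeds; "joint_efforts": joint torques, N m; "position": TCP position; "tool_rot": TCP orientation; "force": force on the tool from outside, world axes, zero at the start; "moment": the same for the moment, N m; "grip_width": finger opening in m; "finger_force": force on a finger pad.
Only numpy, scipy, OpenCV 4.12 (cv2) and the standard library are available. Lean on these libraries where they do the work, as an engineer would, in place of code of your own. Each camera call takes 0.05 s, during which the arm holds its last target. There are 200 camera calls.

## Task

Bring the loaded pot trolley along its rails to the white loading line: push it off by its rear spring buffer, let it roll free, then get ahead of it and brake it on its front spring buffer, so that it stands still with its pointers on the line and nothing touching it. Handle it gently and only by the rubber faces of the two spring buffers, never by its deck or the clay pots, and never let it run into the stop block; leave the jar, mallet and scoop as they lie.

Things in the scene. Friction and masses are not known exactly. Their poses are not given: they have to be found in the camera images.
- track: Fixed straight track on the ledge: two steel rails (20 mm high, 140 mm apart) on 8 mm sleepers, 860 mm long. Origin on the ledge surface between the rails; y points along the track from the trolley's start towards the white line and the stop block, x across, z up. Above 10 mm the space between the rails is free.
- trolley (a joint): Travel of the trolley along the track's +y, m; its centre is at track y = value - 0.190. 0.310: pointers on the white line; 0.420: front buffer face at the stop block (must not happen). Starts at rest between -0.06 and 0.06. Rolls almost freely: moving mass 3.1 kg nominal (2.3 to 4.2), drag about 0.2 N per m/s, rolling friction about 0.008 N.
- middle (a point): Centre of the loaded trolley, 77 mm above the ledge, level with the steel pointers that stick out of its sides. Trolley: timber deck 190 mm across the track x 200 mm along it, top 87 mm above the ledge, side sills, and three nested clay pans mouth down on its middle (136 mm across the rims, 92 mm at the top, top 186 mm above the ledge).
- rear_buffer: Spring buffer at the rear (-y) end: grey steel block 150 mm wide, 28 to 73 mm above the ledge, 40 mm proud of the deck, with a flat black rubber face (144 x 41 mm, 10 mm thick). Slides into the trolley against 40 N/m (no preload, little damping: it rebounds; travel 40 mm, 1.6 N at the end). Origin: centre of the outer face, 51 mm above the ledge; free, 140 mm behind the trolley's centre.
- front_buffer: The same spring buffer at the front (+y) end. Origin: centre of its outer face, 51 mm above the ledge; free, it lies 140 mm ahead of the trolley's centre.
- line (a point): Centre of the white line (12 mm wide) painted across the track and the ledge either side of it, at track y = 0.120. The trolley is on the mark when its pointers are level with it along the track.
- stop (a point): Middle of the near face of the stop block (timber beam 170 mm wide, 20 to 80 mm above the ledge) at the far end of the track, at track y = 0.370. With the trolley on the line there are 110 mm between the front buffer face and the stop block.
- jar: Empty closed glass jar, 84 mm across, 120 mm high, on the far side of the track; origin under its centre. Leave it alone.
- mallet: Wooden mallet lying on the ledge, head 60 x 120 x 64 mm, handle 190 mm along its -x; origin at ledge height where handle and head meet. Leave it alone.
- scoop: Blue plastic scoop lying on the ledge, 220 mm long, 45 mm high; origin under its pan. Leave it alone.

How it is judged:
On the way, in this order (a step that is already met when the one before it is completed fails the run):
1. the trolley rolls free towards the line, pushed off and let go, still more than 50 mm short of it (velocity of joint trolley above 0.025 m/s and value of joint trolley below 0.26 m and contact force between the fingers and rear_buffer below 0.05 N and contact force between the fingers and front_buffer below 0.05 N), for 0.3 s.
2. it is braked on its front buffer while it still rolls forward (velocity of joint trolley above 0.01 m/s and contact force between the fingers and front_buffer above 0.05 N), for 0.1 s.
3. it stands on the line, within 12 mm, at rest and let go (value of joint trolley between 0.298 and 0.322 m and velocity of joint trolley between -0.006 and 0.006 m/s and contact force between the fingers and rear_buffer below 0.03 N and contact force between the fingers and front_buffer below 0.03 N), for 0.5 s.
At the end, for the whole second after the job is handed in: The trolley stands with its pointers within 12 mm of the white line, slower than 6 mm/s, untouched by the robot (value of joint trolley between 0.298 and 0.322 m and velocity of joint trolley between -0.006 and 0.006 m/s).
It fails at once if the trolley runs into the stop block (value of joint trolley above 0.418 m).
It fails at once if the robot touches the trolley anywhere but on the rubber faces of its buffers (more than 1 N) (contact force between any of the fingers, the arm and trolley_c0 above 1 N or contact force between any of the fingers, the arm and trolley_c1 above 1 N or contact force between any of the fingers, the arm and trolley_c2 above 1 N or contact force between any of the fingers, the arm and trolley_c3 above 1 N or contact force between any of the fingers, the arm and trolley_c4 above 1 N or contact force between any of the fingers, the arm and trolley_c5 above 1 N or contact force between any of the fingers, the arm and trolley_c6 above 1 N or contact force between any of the fingers, the arm and trolley_c7 above 1 N or contact force between any of the fingers, the arm and rear_buffer_c1 above 1 N or contact force between any of the fingers, the arm and front_buffer_c1 above 1 N).
It fails at once if a buffer is slammed or pressed hard (more than 10 N) (contact force between the fingers and rear_buffer above 10 N or contact force between the fingers and front_buffer above 10 N).
It fails at once if the jar, mallet or scoop is disturbed (moved more than 30 mm) (distance of any of jar, mallet, scoop from where it was at the start of the episode above 0.03 m).
It also fails if it takes over 38 s, if anything falls off the work surface, if the arm or the gripper's body presses on something with over 40 N, if the wrist force passes 120 N, or if a joint passes its speed limit or range.

## Working session

There is one attempt and no reset: what is moved stays moved. The work goes in short steps, Python scripts to look and compute and a tool call to move; the robot and the scene stay as the last step left them, time stands still between calls to the robot, and variables do not carry over. Pictures are saved under pics/ and viewed, at most 10 in all, crops included, and the job is handed in when it is done.

Besides the shell and the picture viewer there is one more tool, called after "Emit:" in YAML: its name, and indented under it one key for each argument. move_arm: Moves the arm, as the interface text tells. Shift numbers are shares of 0.02 m and turn numbers shares of 6 degrees, none past 1 either way. Its arguments: {"type":"object","properties":{"plan":{"type":"array"},"grip_force":{"type":"number"}},"required":["plan"]}

```bash
ls; mkdir -p pics
python3 - <<'E'
from workcell import *
import cv2,numpy as np
print(observe())
for n in("scene","top"):
    f=grab_frame(n); cv2.imwrite(f"pics/{n}0.png",f["color"][:,:,::-1])
    print(n,f["intrinsics"],f["k1"],f["position"],f["orientation"])
E
```

```text
pics
{'clock': 0.0, 'qpos': array([ 1.23078971,  0.52201338, -0.03635706,  1.59997404,  0.02116192,
        1.02109808, -0.11277778]), 'qd': array([-6.22000295e-05, -1.05654499e-04, -2.72638705e-04,  3.31381023e-04,
       -5.97615503e-04, -5.39077129e-04,  2.99175806e-04]), 'joint_efforts': array([ 6.98089548e-05, -9.27094173e+01,  1.98019691e+00, -3.69935381e+01,
        1.78548211e-02,  8.19649897e-03,  7.03783689e-05]), 'position': array([ 0.16649704, -0.60207939,  0.23073794]), 'tool_rot': array([-3.14048286e+00,  3.12806616e-05,  2.69824073e-01]), 'force': array([ 0.16017319,  0.18531162, -0.01240728]), 'moment': array([-0.03203624, -0.04594482,  0.02782773]), 'finger_force': 0.0, 'grip_width': 0.08498602837878581}
scene [[442.99314544   0.         328.76779779]
 [  0.         442.99314544 199.2230089 ]
 [  0.           0.           1.        ]] -0.03784894845179751 [1.3513582  0.02523328 0.80777946] [-2.36340506e+00  2.30049818e-04  1.53569072e+00]
top [[514.75558568   0.         318.39650932]
 [  0.         514.75558568 198.30045972]
 [  0.           0.           1.        ]] 0.03051483437511483 [0.41884352 0.01951446 1.54736835] [-2.98650335  0.0237128  -1.58451952]
```

View pics/scene0.png

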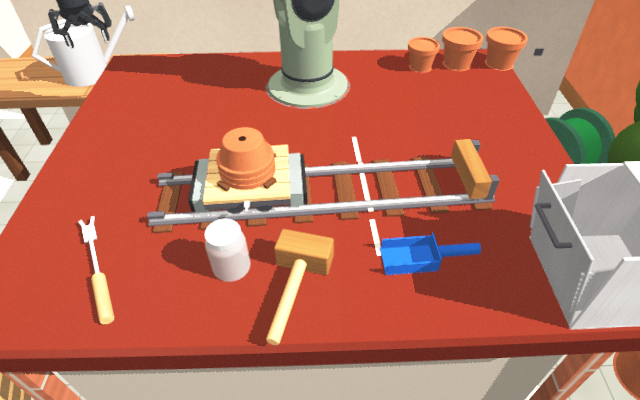

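View pics/top0.png

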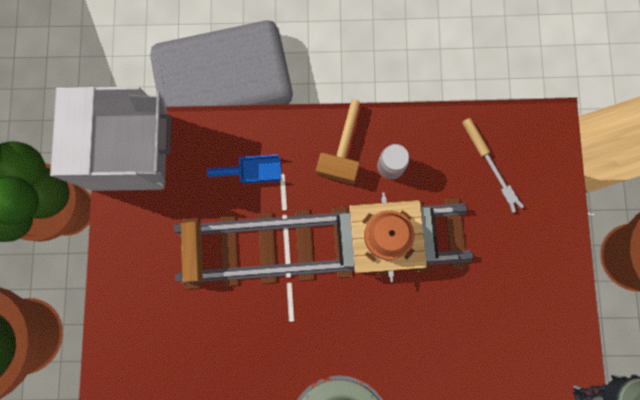

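Scene view: trolley at (247,180), white line from (354,138) to (378,253), stop block at (470,168), with the jar, mallet and scoop on the side away from the robot. Top view: trolley at (390,236), line (283,176)–(292,320), stop (191,252); the track runs roughly along +y. I'll zoom in to pick the pixels.

```bash
cat > h.py <<'E'
from workcell import *
import cv2,numpy as np
from scipy.spatial.transform import Rotation as R
def ray(f,p):
    K=f["intrinsics"]; d=np.array([(p[0]-K[0,2])/K[0,0],(p[1]-K[1,2])/K[1,1]]); u=d.copy()
    for _ in range(10): u=d/(1+f["k1"]*(u@u))
    v=R.from_euler("xyz",f["orientation"]).as_matrix()@np.array([*u,1]); return np.array(f["position"]),v/np.linalg.norm(v)
def plane(f,p,z):
    o,v=ray(f,p); return o+v*(z-o[2])/v[2]
def tri(fa,pa,fb,pb):
    (o1,v1),(o2,v2)=ray(fa,pa),ray(fb,pb)
    t=np.linalg.lstsq(np.c_[v1,-v2],o2-o1,rcond=None)[0]
    a,b=o1+t[0]*v1,o2+t[1]*v2; return (a+b)/2,np.linalg.norm(a-b)
E
python3 - <<'E'
import cv2,numpy as np
from h import *
s=cv2.imread("pics/scene0.png");t=cv2.imread("pics/top0.png")
a=cv2.resize(t[185:295,320:480],None,fx=5,fy=5,interpolation=cv2.INTER_CUBIC)[:,:800]
cv2.imwrite("pics/ct.png",a)
b=cv2.resize(s[130:235,145:345],None,fx=4,fy=4,interpolation=cv2.INTER_CUBIC)
cv2.imwrite("pics/cs.png",b)
F={"s":grab_frame("scene"),"t":grab_frame("top")}
import pickle;pickle.dump(F,open("F.pkl","wb"))
ends={}
for k,(im,sl) in {"s":(s,(130,260,345,390)),"t":(t,(170,330,275,300))}.items():
    m=(im.min(2)>150).astype(np.uint8); w=np.zeros_like(m); w[sl[0]:sl[1],sl[2]:sl[3]]=m[sl[0]:sl[1],sl[2]:sl[3]]
    p=np.argwhere(w)[:,::-1].astype(float); lo,hi=p[:,1].min(),p[:,1].max()
    ends[k]=[p[p[:,1]<=lo+1].mean(0),p[p[:,1]>=hi-1].mean(0)]; print(k,ends[k])
for i in(0,1): print(tri(F["s"],ends["s"][i],F["t"],ends["t"][1-i]),plane(F["t"],ends["t"][1-i],0))
E
```

```text
s [array([353.6, 136.8]), array([378.22222222, 254.44444444])]
t [array([282.2, 174.6]), array([291. , 319.5])]
(array([0.30310847, 0.13665612, 0.00432039]), np.float64(0.002459310235574714)) [0.30283806 0.13821934 0.        ]
(array([7.36666772e-01, 1.61270799e-01, 2.72995070e-04]), np.float64(0.0034392685897953836)) [0.7368906 0.163018  0.       ]
```

View pics/ct.png

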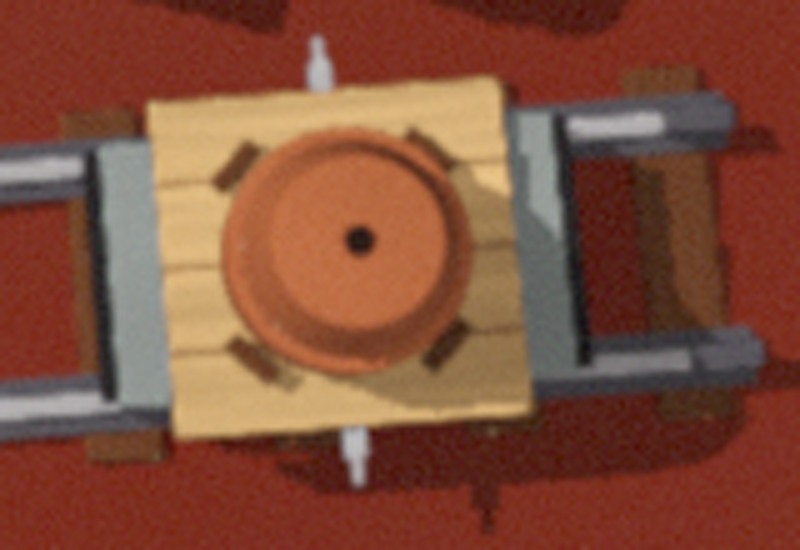

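View pics/cs.png

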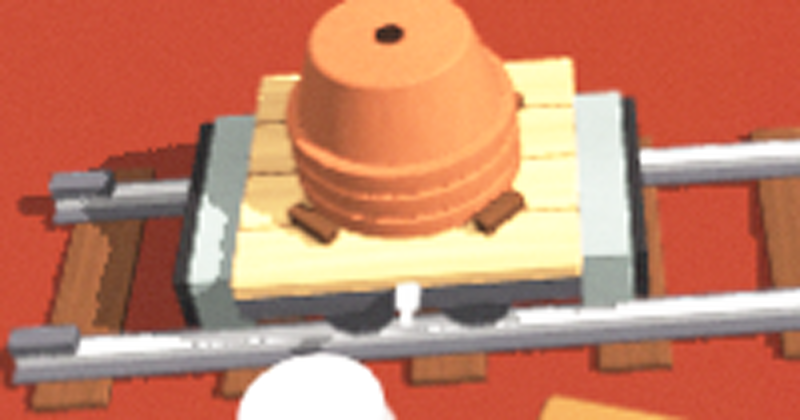

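Top crop: pointer tips at (383,193) and (392,282), pot hole at (392,233), front rubber edge x≈338–341, rear x≈433–438. Scene crop: pot hole (242,138), rubber top corners front (303,154)/(306,195), rear (196,161)/(190,201). Triangulating these.

Run:
```python
from h import *
import pickle;F=pickle.load(open("F.pkl","rb"))
P=dict(hole=((242.25,138.25),(391.8,233),.186),ptr=((246.3,207),(383.2,193),.077),
fF=((306.25,195),(337.6,215),.0715),fN=((303.25,154.25),(341.2,264.6),.0715),
rF=((190,201.3),(433,208),.0715),rN=((195.75,161),(437.6,257.4),.0715))
P2=dict(ptrN=((392,282),.077),)
ln=np.array([.52,.1495,0]);c,s=np.cos(.0569),np.sin(.0569)
ex=np.array([c,s,0]);ey=np.array([-s,c,0])
for k,(a,b,z) in P.items():
    q,e=tri(F["s"],a,F["t"],b);w=plane(F["t"],b,z);w2=plane(F["s"],a,z)
    print(k,q.round(4),round(e,4),"top",w.round(4),"scene",w2.round(4),"track y rel line",[round((v-ln)@ey,4) for v in(q,w,w2)],"x",round((w-ln)@ex,4))
w=plane(F["t"],(392,282),.077);print(w,(w-ln)@ey,(w-ln)@ex)
o=observe();print(o["position"],o["clock"])
```

```text
hole [ 0.5362 -0.1439  0.1859] 0.0006 top [ 0.5361 -0.1436  0.186 ] scene [ 0.5363 -0.1442  0.186 ] track y rel line [np.float64(-0.2938), np.float64(-0.2935), np.float64(-0.2941)] x -0.0006
ptr [ 0.6598 -0.1355  0.0875] 0.0011 top [ 0.6615 -0.1361  0.077 ] scene [ 0.6497 -0.1384  0.077 ] track y rel line [np.float64(-0.2925), np.float64(-0.2931), np.float64(-0.2948)] x 0.125
fF [ 0.6014 -0.0029  0.0628] 0.0012 top [ 0.6004 -0.0034  0.0715] scene [ 0.6102 -0.002   0.0715] track y rel line [np.float64(-0.1568), np.float64(-0.1572), np.float64(-0.1564)] x 0.0716
fN [ 0.4584 -0.0104  0.0702] 0.0009 top [ 0.4584 -0.0108  0.0715] scene [ 0.46   -0.0099  0.0715] track y rel line [np.float64(-0.1561), np.float64(-0.1566), np.float64(-0.1557)] x -0.0707
rF [ 0.6165 -0.277   0.0666] 0.0035 top [ 0.6161 -0.2777  0.0715] scene [ 0.6214 -0.2731  0.0715] track y rel line [np.float64(-0.4313), np.float64(-0.432), np.float64(-0.4277)] x 0.0717
rN [ 0.4751 -0.2849  0.0702] 0.0016 top [ 0.4749 -0.2838  0.0715] scene [ 0.4766 -0.2851  0.0715] track y rel line [np.float64(-0.4311), np.float64(-0.43), np.float64(-0.4315)] x -0.0696
[ 0.40787496 -0.15213797  0.077     ] -0.29477333596677285 -0.12909752381198733
[ 0.16647631 -0.60222357  0.23097065] 0.2
```

Measurements check out (hole at z 0.186, buffers at ±0.139 from centre): the trolley is 0.294 m short of the line and the track is yawed 0.057. I'll turn the tool to match the track, shut the gripper and go behind the rear buffer.

Emit:
move_arm:
  plan:
    - [[0, 0, 0, 0, 0, 0.68, -1], [0, 0, 0, 0, 0, 0.68, -1], [0, 0, 0, 0, 0, 0.68, -1], [1, -0.5, 0, 0, 0, 0, -1], [1, -0.5, 0, 0, 0, 0, -1], [1, -0.5, 0, 0, 0, 0, -1], [1, -0.5, 0, 0, 0, 0, -1], [1, -0.5, 0, 0, 0, 0, -1], [1, -0.5, 0, 0, 0, 0, -1], [1, -0.5, 0, 0, 0, 0, -1]]

```text
clock: 1.2
position: [0.3031, -0.5241, 0.2312]
tool_rot: [-3.141, 0.0, 0.056]
force: [0.0, 0.3, -0.4]
grip_width: -0.0001
finger_force: 0.0
```

Emit:
move_arm:
  plan:
    - [[1, -0.6, 0, 0, 0, 0, -1], [1, -0.6, 0, 0, 0, 0, -1], [1, -0.6, 0, 0, 0, 0, -1], [1, -0.6, 0, 0, 0, 0, -1], [1, -0.6, 0, 0, 0, 0, -1], [1, -0.6, 0, 0, 0, 0, -1], [1, -0.6, 0.3, 0, 0, 0, -1], [1, -0.6, 0.5, 0, 0, 0, -1], [1, -0.6, 0.6, 0, 0, 0, -1], [1, -0.6, 0.6, 0, 0, 0, -1]]

```text
clock: 2.2
position: [0.496, -0.393, 0.1908]
tool_rot: [-3.141, 0.0, 0.056]
force: [0.5, -0.8, 1.0]
grip_width: -0.0002
finger_force: 0.0
```

Emit:
move_arm:
  plan:
    - [[0.4, -0.35, 0.8, 0, 0, 0, -1], [0.4, -0.35, 0.8, 0, 0, 0, -1], [0.4, -0.35, 0.8, 0, 0, 0, -1], [0.4, -0.35, 0.8, 0, 0, 0, -1], [0.4, -0.35, 0.8, 0, 0, 0, -1], [0.4, -0.35, 0.8, 0, 0, 0, -1], [0.4, -0.35, 0.8, 0, 0, 0, -1], [0, -0.35, 0.8, 0, 0, 0, -1], [0, -0.2, 0.6, 0, 0, 0, -1], [0, 0, 0.25, 0, 0, 0, -1]]

```text
clock: 3.2
position: [0.5476, -0.3296, 0.0447]
tool_rot: [-3.141, 0.001, 0.057]
force: [-0.7, -0.9, -0.7]
grip_width: -0.0003
finger_force: 0.0
```

```bash
cat >> h.py <<'E'
LN=np.array([.52,.1495,0]);EX=np.array([.99838,.0569,0]);EY=np.array([-.0569,.99838,0])
def where(name="scene",save=None):
    """trolley joint value from the dark hole in the terracotta pot top"""
    f=grab_frame(name);c=f["color"].astype(int)
    if save: cv2.imwrite(save,f["color"][:,:,::-1])
    r,g,b=c[...,0],c[...,1],c[...,2]
    pot=((r>150)&(g>70)&(g<160)&(b<125)&(r-g>50)&(g-b>15)).astype(np.uint8)
    fill=cv2.morphologyEx(pot,cv2.MORPH_CLOSE,np.ones((9,9)))
    m=((c.max(2)<85)&(fill>0)).astype(np.uint8)
    n,l,st,ce=cv2.connectedComponentsWithStats(m)
    out=[]
    for i in range(1,n):
        if 4<=st[i,4]<=80:
            w=plane(f,ce[i],.186);x=(w-LN)@EX;y=(w-LN)@EY
            if abs(x)<.02: out.append((round(y+.310,4),round(x,4),int(st[i,4])))
    return out
E
python3 - <<'E'
from h import *
print(where(),where("top","pics/t1.png")); o=observe();print(o["clock"],o["position"],(o["position"]-LN)@EY,(o["position"]-LN)@EX)
E
```

```text
[(np.float64(0.0145), np.float64(-0.0018), 15)] [(np.float64(0.0172), np.float64(0.0008), 16)]
3.3 [ 0.54765784 -0.33071162  0.04568975] -0.48100740423750904 0.00028899717625140153
```

Trolley still at 0.016. Push at a steady 34 mm/s; the spring should throw it off at about 65 mm/s.

Emit:
move_arm:
  plan:
    - [[0, -0.4, 0, 0, 0, 0, -1], [0, -0.4, 0, 0, 0, 0, -1], [0, -0.17, 0, 0, 0, 0, -1], [0, -0.17, 0, 0, 0, 0, -1], [0, -0.17, 0, 0, 0, 0, -1], [0, -0.17, 0, 0, 0, 0, -1], [0, -0.17, 0, 0, 0, 0, -1], [0, -0.17, 0, 0, 0, 0, -1], [0, -0.17, 0, 0, 0, 0, -1], [0, -0.17, 0, 0, 0, 0, -1]]

```text
clock: 4.3
position: [0.5454, -0.2872, 0.0463]
tool_rot: [3.142, 0.0, 0.056]
force: [0.9, -0.7, -0.0]
grip_width: 0.0003
finger_force: 0.2
```

Run:
```python
from h import *
print(where()); o=observe();print(o["clock"],(o["position"]-LN)@EY,o["force"])
```

```text
[(np.float64(0.0168), np.float64(-0.0016), 15)]
4.35 -0.43681668300571824 [1.03541217 0.26457089 0.85522933]
```

Emit:
move_arm:
  plan:
    - [[0, -0.17, 0, 0, 0, 0, -1], [0, -0.17, 0, 0, 0, 0, -1], [0, -0.17, 0, 0, 0, 0, -1], [0, -0.17, 0, 0, 0, 0, -1], [0, -0.17, 0, 0, 0, 0, -1], [0, -0.17, 0, 0, 0, 0, -1], [0, -0.17, 0, 0, 0, 0, -1], [0, -0.1, 0, 0, 0, 0, -1], [0, 0, -0.4, 0, 0, 0, -1], [0, 0.5, -0.8, 0, 0, 0, -1]]

```text
clock: 5.35
position: [0.5443, -0.2703, 0.0701]
tool_rot: [-3.14, 0.002, 0.058]
force: [0.4, -0.6, 1.2]
grip_width: -0.0
finger_force: 0.0
```

Run:
```python
from h import *
for _ in range(4): print(observe()["clock"],where())
o=observe();print(o["clock"],o["position"],(o["position"]-LN)@EY)
```

```text
5.35 [(np.float64(0.0686), np.float64(-0.0017), 17)]
5.4 [(np.float64(0.0718), np.float64(-0.0023), 15)]
5.45 [(np.float64(0.0744), np.float64(-0.0023), 14)]
5.5 [(np.float64(0.0776), np.float64(-0.0028), 15)]
5.55 [ 0.54472773 -0.27189092  0.07072436] -0.42211527813601685
```

Emit:
move_arm:
  plan:
    - [[0, -0.3, -1, 0, 0, 0, -1], [0, -0.3, -1, 0, 0, 0, -1], [0, -0.3, -1, 0, 0, 0, -1], [0, -0.3, -1, 0, 0, 0, -1], [0, -1, -1, 0, 0, 0, -1], [0, -1, -1, 0, 0, 0, -1], [0, -1, -1, 0, 0, 0, -1], [0, -1, -1, 0, 0, 0, -1], [0, -1, 0, 0, 0, 0, -1], [0, -1, 0, 0, 0, 0, -1]]

```text
clock: 6.55
position: [0.5364, -0.1267, 0.2304]
tool_rot: [-3.142, -0.0, 0.056]
force: [0.2, 0.4, -0.7]
grip_width: 0.0001
finger_force: 0.0
```

Emit:
move_arm:
  plan:
    - [[0, -1, 0, 0, 0, 0, -1], [0, -1, 0, 0, 0, 0, -1], [0, -1, 0, 0, 0, 0, -1], [0, -1, 0, 0, 0, 0, -1], [0, -1, 0, 0, 0, 0, -1], [0, -1, 0, 0, 0, 0, -1], [0, -1, 0, 0, 0, 0, -1], [0, -1, 0, 0, 0, 0, -1], [0, -1, 0, 0, 0, 0, -1], [0, -1, 0, 0, 0, 0, -1]]

```text
clock: 7.55
position: [0.5248, 0.0729, 0.2298]
tool_rot: [-3.142, 0.001, 0.057]
force: [0.6, -1.1, -0.5]
grip_width: -0.0001
finger_force: 0.0
```

Run:
```python
from h import *
print(observe()["clock"],where("scene","pics/s2.png"))
o=observe();print(o["clock"],o["position"],(o["position"]-LN)@EY)
```

```text
7.55 [(np.float64(0.1808), np.float64(-0.0014), 14)]
7.6 [0.52453568 0.07640731 0.22982754] -0.07323236433914154
```

Trolley at 0.182, about 0.05 m/s and slowing. Going on ahead of it and down.

Emit:
move_arm:
  plan:
    - [[0, -1, 0, 0, 0, 0, -1], [0, -1, 0, 0, 0, 0, -1], [0, -1, 0, 0, 0, 0, -1], [0, -1, 0.8, 0, 0, 0, -1], [0, -1, 1, 0, 0, 0, -1], [0, -1, 1, 0, 0, 0, -1], [0, -1, 1, 0, 0, 0, -1], [0, -1, 1, 0, 0, 0, -1], [0, -1, 1, 0, 0, 0, -1], [0, -1, 1, 0, 0, 0, -1]]

```text
clock: 8.6
position: [0.5135, 0.2723, 0.093]
tool_rot: [3.141, 0.001, 0.056]
force: [-0.0, -0.5, 0.9]
grip_width: -0.0003
finger_force: 0.0
```

Run:
```python
from h import *
print(observe()["clock"],where("scene","pics/s3.png"))
o=observe();print(o["clock"],o["position"],(o["position"]-LN)@EY)
```

```text
8.6 [(np.float64(0.2268), np.float64(-0.0016), 14)]
8.65 [0.5114861  0.27542418 0.09011927] 0.12620461967884297
```

Trolley at 0.230, about 0.042 m/s. Down to buffer height with a small step forward, then measure again.

Emit:
move_arm:
  plan:
    - [[0, 0, 0.9, 0, 0, 0, -1], [0, 0, 0.9, 0, 0, 0, -1], [0, -0.1, 0.45, 0, 0, 0, -1], [0, -0.1, 0, 0, 0, 0, -1], [0, -0.1, 0, 0, 0, 0, -1], [0, -0.1, 0, 0, 0, 0, -1], [0, -0.05, 0, 0, 0, 0, -1], [0, 0, 0, 0, 0, 0, -1], [0, 0, 0, 0, 0, 0, -1], [0, 0, 0, 0, 0, 0, -1]]

```text
clock: 9.65
position: [0.5136, 0.2804, 0.0494]
tool_rot: [-3.142, -0.0, 0.056]
force: [-1.6, -0.1, -0.9]
grip_width: -0.0001
finger_force: 0.0
```

Run:
```python
from h import *
print(observe()["clock"],where("scene","pics/s4.png"),where("top"))
o=observe();print(o["clock"],o["position"],(o["position"]-LN)@EY)
```

```text
9.65 [(np.float64(0.2674), np.float64(-0.0025), 16)] [(np.float64(0.2712), np.float64(-0.0003), 17)]
9.75 [0.51363425 0.2803744  0.0493659 ] 0.1310245928278724
```

Trolley at 0.272, about 0.036 m/s, with roughly 14 mm to the finger. Retreat at 14 mm/s so the buffer spring takes its speed off.

Emit:
move_arm:
  plan:
    - [[0, -0.07, 0, 0, 0, 0, -1], [0, -0.07, 0, 0, 0, 0, -1], [0, -0.07, 0, 0, 0, 0, -1], [0, -0.07, 0, 0, 0, 0, -1], [0, -0.07, 0, 0, 0, 0, -1], [0, -0.07, 0, 0, 0, 0, -1], [0, -0.07, 0, 0, 0, 0, -1], [0, -0.07, 0, 0, 0, 0, -1], [0, -0.07, 0, 0, 0, 0, -1], [0, -0.07, 0, 0, 0, 0, -1]]

```text
clock: 10.75
position: [0.5128, 0.2946, 0.0493]
tool_rot: [-3.142, 0.0, 0.056]
force: [0.3, -0.2, 0.3]
grip_width: -0.0002
finger_force: 0.0
```

Emit:
move_arm:
  plan:
    - [[0, -0.07, 0, 0, 0, 0, -1], [0, -0.07, 0, 0, 0, 0, -1], [0, -0.07, 0, 0, 0, 0, -1], [0, -0.07, 0, 0, 0, 0, -1], [0, -0.07, 0, 0, 0, 0, -1], [0, -0.07, 0, 0, 0, 0, -1], [0, -0.07, 0, 0, 0, 0, -1], [0, -0.07, 0, 0, 0, 0, -1], [0, -0.07, 0, 0, 0, 0, -1], [0, -0.07, 0, 0, 0, 0, -1]]

```text
clock: 11.75
position: [0.512, 0.3085, 0.0493]
tool_rot: [-3.142, -0.0, 0.056]
force: [0.3, 0.4, 0.1]
grip_width: 0.0
finger_force: 0.0
```

Run:
```python
from h import *
for _ in range(2): print(observe()["clock"],where("scene"),where("top"))
o=observe();print(o["clock"],o["position"],(o["position"]-LN)@EY)
```

```text
11.75 [(np.float64(0.3116), np.float64(-0.0022), 15)] [(np.float64(0.3134), np.float64(-0.0005), 18)]
11.85 [(np.float64(0.3116), np.float64(-0.0022), 15)] [(np.float64(0.3134), np.float64(-0.0005), 18)]
11.95 [0.51197947 0.30843458 0.04929178] 0.15913347745104445
```

Trolley at ~0.3125 and not measurably moving. Drawing the finger away.

Emit:
move_arm:
  plan:
    - [[0, -0.2, 0, 0, 0, 0, -1], [0, -0.2, 0, 0, 0, 0, -1], [0, -0.2, 0, 0, 0, 0, -1], [0, -0.2, 0, 0, 0, 0, -1], [0, -0.2, 0, 0, 0, 0, -1], [0, -0.2, 0, 0, 0, 0, -1], [0, -0.2, 0, 0, 0, 0, -1], [0, 0, 0, 0, 0, 0, -1], [0, 0, 0, 0, 0, 0, -1], [0, 0, 0, 0, 0, 0, -1]]

```text
clock: 12.95
position: [0.5105, 0.3362, 0.0493]
tool_rot: [3.141, 0.0, 0.056]
force: [0.5, -0.6, 1.0]
grip_width: 0.0002
finger_force: 0.0
```

Run:
```python
from h import *
for _ in range(2): print(observe()["clock"],where("scene"),where("top","pics/t5.png"))
o=observe();print(o["clock"],o["position"],(o["position"]-LN)@EY)
im=cv2.imread("pics/t5.png");cv2.imwrite("pics/c5.png",cv2.resize(im[170:330,200:360],None,fx=3.5,fy=3.5,interpolation=cv2.INTER_CUBIC))
```

```text
12.95 [(np.float64(0.3115), np.float64(-0.0029), 17)] [(np.float64(0.3133), np.float64(-0.0009), 20)]
13.05 [(np.float64(0.3114), np.float64(-0.0033), 16)] [(np.float64(0.3137), np.float64(-0.0011), 20)]
13.15 [0.51050972 0.33624255 0.04933289] 0.1869800237850815
```

View pics/c5.png

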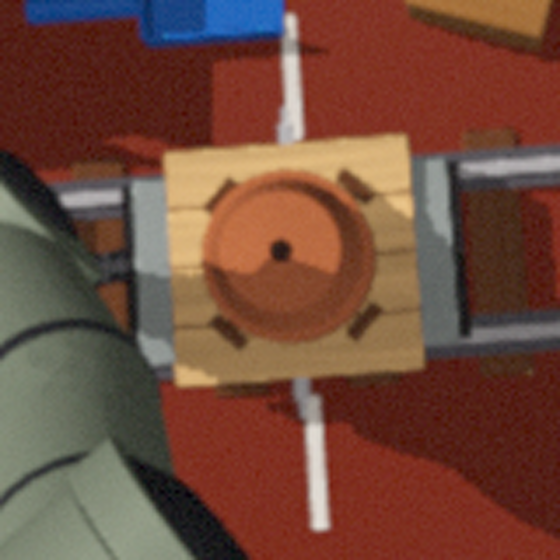

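The crop shows the pointers at (287,130) and (303,395), about 8 px left of the line. That is the parallax expected from their 77 mm height, so the trolley is on the line, at rest, with the finger clear.

```bash
python3 -c "
from workcell import *
print(job_done())"
```

```text
the job is handed in; nothing more can be done
None
```

The job is handed in: at the last look the trolley stood still about 2–3 mm past the white line (12 mm allowed) with nothing touching it. It was pushed off by the rear buffer, rolled free and was braked on the front buffer in about 13 s; the hand-in returned no verdict.

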